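Hang the shelf bracket on the slotted upright

TASK

On the office desk, take the small steel shelf bracket that has two hooked tabs on its back, hook both tabs into the top pair of slots in the slotted upright, and push it down until it is fully home and the locking bar is down. Leave it hanging there, and leave the plain flat-backed bookend where it stands.

Things in the scene. Friction and masses are not known exactly. Their poses are not given: they have to be found in the camera images.
- bracket: Loose steel shelf bracket, 0.35 kg, upright on its ledge; two hooked tabs on its back. Origin: under the fin, on the underside; z up, back to +x. Ledge 90 (x) by 80 (y) by 6 mm, front lip 16 high. Back plate 80 wide, 85 high, back face at x = +45. Gripping fin: upright plate 10 mm thick in y, x -19 to +39, top at z = 110: grip from above across its thickness (along y) at x = 0, z about 85.
- bracket_tabs (a point): Point on the bracket's back face (bracket x = +45, y = 0, z = 66 mm), midway between its tabs, level with the necks' underside; axes as the bracket's. Tabs at y = +-32, 14 mm wide: neck 10 mm high, then a lip sloping back and down to 20 mm below this point, tip 22 mm behind the back face. Gap between back face and lip: 6.5 mm at the neck, 19 at the lip's tip.
- bookend: Loose steel bookend with the same ledge, back plate, lip, fin and origin as the bracket, but a plain flat back without tabs. A bystander; the two can stand in either place.
- upright: Fixed upright: steel panel 5 mm thick, 132 wide, top 184 mm above the desk, on a base plate 160 by 150 by 8 mm. Origin: desk height, mid-width, on the panel's front face; z up, front (where the bracket goes) looks to -x, y along the panel. Two rows of two through slots at y = +-32, each 44 mm wide: top pair z = 115 to 178, lower pair (not used) z = 30 to 88.
- upright_slots (a point): Point on the panel's front face midway between the top slots, at their bottom edge (z = 115 mm); axes as the upright's. Fully home, bracket_tabs is here (bracket underside 49 mm above the desk). To hook: bracket yaw = upright yaw, bring bracket_tabs in along +x, 34 to 52 mm (best 43) above this point, to about 6 mm (0 to 12) before the panel, then straight down.
- lock_bar (a joint): Locking bar filling the bottom 12 mm of both top slots; value is m pushed down: 0 = up (start), 0.012 = fully down. The bracket's necks push it down. It is stiff (about 8 N, more than the bracket's weight), has no spring and stays where it is left.

How it is judged:
On the way:
1. the bracket's tabs are through the top slots while the locking bar is still up (x of bracket in the frame of upright between -0.06 and -0.038 m and y of bracket in the frame of upright between -0.022 and 0.022 m and angle between the y axis of bracket and the y axis of upright, either way round below 0.26 rad and angle between bracket's own z axis and vertical below 0.26 rad and height (world z) of bracket between 0.054 and 0.105 m and value of joint lock_bar below 0.006 m), for 0.04 s.
At the end, for the whole second after the job is handed in: The bracket hangs at rest with both tabs in the top slots (origin 38 to 60 mm in front of the panel, within 22 mm of its middle, within 15 degrees of square and upright), its underside 44 to 53 mm above the desk, the locking bar at least 9 mm down, and the bookend within 30 mm of where it stood (x of bracket in the frame of upright between -0.06 and -0.038 m and y of bracket in the frame of upright between -0.022 and 0.022 m and angle between the y axis of bracket and the y axis of upright, either way round below 0.26 rad and angle between bracket's own z axis and vertical below 0.26 rad and height (world z) of bracket between 0.044 and 0.053 m and value of joint lock_bar above 0.009 m and linear speed of bracket below 0.02 m/s and distance of bookend from where it was at the start of the episode below 0.03 m); the robot touches nothing.
It fails at once if the bookend is knocked over or moved by more than 30 mm (distance of bookend from where it was at the start of the episode above 0.03 m or angle between bookend's own z axis and vertical above 0.5 rad).
It also fails if it takes over 42 s, if anything falls off the work surface, if the arm or the gripper's body presses on something with over 40 N, if the wrist force passes 120 N, or if a joint passes its speed limit or range.

ROBOT

A 6-joint arm with a two-finger parallel gripper is mounted at the origin on the work surface. World frame = base frame: x ahead of the robot, y to its left, z up, the work surface at z = 0. Lengths are in m, angles in rad, forces in N, time in s.
With the tool pointing down it reaches from about 0.375 to 0.9 m from the base axis. Payload 3.1 kg.
Tool frame: the origin (TCP) lies between the finger pads; the fingertips stand 8 mm ahead of it and the grasp point (between the pads) lies 11 mm behind it; z points along the fingers, y is the line along which they close (so a half turn about z gives the same grasp; the last joint's range is limited). The gripper opens to 85 mm and grips with 20 to 120 N. Pads are 22 mm wide; open, the fingers measure 114 mm over their backs; the gripper's body (76 mm by 85 mm) begins 54 mm behind the grasp point. The pads swing forward as they close: fully open they stand 13 mm farther back than shut.
Start: joints at [1.004, 0.527, 1.433, -0, 1.181, -0.178], TCP at [0.236, 0.579, 0.239] pointing down, gripper open.
Joint ranges: [-3.08, 3.08], [-0.75, 2.2], [0.22, 2.44], [-1.43, 4.57], [0, 2.65], [-2.85, 2.85]. Speed limits (rad/s): [2.79, 2.79, 3.14, 3.14, 3.14, 3.14].

INTERFACE

Orientations are given as a unit quaternion [x, y, z, w].
In Python, from station import readout, cams, sign_off gives the robot as it stands.
- The arm moves only by the tool send_rows, never from a script. Its argument "commands" is text: rows parted by semicolons, each of 5 numbers parted by spaces: the finger opening in mm, from 0 to 85.4, then the shift along the tool's x, y, z each as a share of 0.02 m, from -1 to 1, then the turn about the tool's z as a share of 4 degrees, from -1 to 1. In form: grip dx dy dz spin; .... A call has 1 to 20 rows; each row shifts and turns the commanded pose from where the row before left it, along the tool's axes as they then stand; what a row does not reach is not made up. A row lasts 1/12 s, in which the tool goes at most 41.7 mm and 7.16 degrees, less where a joint would pass 70% of its speed; a pose out of reach is approached as far as the arm can. A call with a number of a shift or a turn outside -1 to 1 is refused whole. A call with a gripper value outside its range is refused whole. The fingers move at their own pace and stop on an object; "grip_force" is the grip in N (left out, the last holds). Time passes only in rows, so rows that do not move let the fingers close. It gives the time, the measured TCP pose, the force, the opening and the grip force at its end, in the units of the state.
- readout.sense(): the state, without advancing time (a new reading comes with each control period).
- cams.snapshot(name): name is "scene" or "top" or "wrist"; returns a dict with "pixels" (384x512x3 uint8, red, green, blue), "intrinsics" (3x3 intrinsics, pixels), "eye" and "rotation" of the camera in the world. Camera axes: x right, y down, z forward; pixel columns grow to the right and rows downward; lengths in m; the calibration is good to about 2 mm. A picture is of the moment at which its call begins. There is no depth.
- sign_off(): hands the job in; it is judged then, once.
The state is a dict: "t": time; "q": joint angles; "qd": joint speeds; "tau": joint torques, N m; "tcp_pos": TCP position; "tool_rot": TCP orientation; "force": force on the tool from outside, world axes, zero at the start; "ft_torque": the same for the moment, N m; "finger_gap": opening from 0.0 (shut) to 1.0 (fully open); "gripper_force": force on a finger pad.
Only numpy, scipy, OpenCV 4.12 (cv2) and the standard library are available. Lean on these libraries where they do the work, as an engineer would, in place of code of your own. Each camera call takes 0.05 s, during which the arm holds its last target. There are 200 camera calls.

## Working session

There is one attempt and no reset: what is moved stays moved. The work goes in short steps, Python scripts to look and compute and a tool call to move; the robot and the scene stay as the last step left them, time stands still between calls to the robot, and variables do not carry over. Pictures are saved under pics/ and viewed, at most 10 in all, crops included, and the job is handed in when it is done.

Besides the shell and the picture viewer there is one more tool, called after ">>>" by a JSON object that holds its "api" and its "payload". send_rows: Moves the arm, as the interface text tells. Its arguments: {"type":"object","properties":{"commands":{"type":"string"},"grip_force":{"type":"number"}},"required":["commands"]}

```bash
mkdir -p pics; cat > h.py <<'E'
import numpy as np, cv2
from station import readout, cams
def snap(n,f):
    s=cams.snapshot(n); cv2.imwrite('pics/'+f,s['pixels'][:,:,::-1])
    np.savez('pics/'+f+'.npz',K=s['intrinsics'],e=s['eye'],R=s['rotation'],p=s['pixels']); return s
def ray(f,uv,z):
    d=np.load('pics/'+f+'.npz'); uv=np.atleast_2d(np.array(uv,float))
    r=(d['R']@np.linalg.inv(d['K'])@np.c_[uv,np.ones(len(uv))].T).T
    z=np.broadcast_to(z,len(uv)); return d['e']+r*((z-d['e'][2])/r[:,2])[:,None]
def proj(f,P):
    d=np.load('pics/'+f+'.npz'); c=(np.atleast_2d(P)-d['e'])@d['R']; c=c@d['K'].T; return c[:,:2]/c[:,2:]
E
python3 - <<'E'
from h import *
for n in('scene','top'):
    s=snap(n,n+'1.png'); print(n,s['eye'],s['rotation'].round(3).tolist(),s['intrinsics'][0,0])
st=readout.sense(); print(st['t'],st['tool_rot'],st['tcp_pos'],st['finger_gap'])
a=[cv2.imread('pics/top1.png'),cv2.imread('pics/scene1.png')]
cv2.imwrite('pics/top1b.png',cv2.resize(a[0],(800,600),interpolation=cv2.INTER_CUBIC))
cv2.imwrite('pics/scene1b.png',cv2.resize(a[1],(800,600),interpolation=cv2.INTER_CUBIC))
E
```

```text
scene [ 1.05861705 -0.20562127  0.66595272] [0.764, 0.521, -0.221, -0.312] 437.1168262119158
top [ 0.41596452 -0.01847214  1.06989549] [-0.696, 0.715, -0.045, 0.038] 484.59047439768165
0.1 [ 1.92696779e-01  9.81257860e-01 -9.10415496e-04 -3.67468440e-04] [0.23597765 0.57806003 0.23843264] 0.9961682707497184
```

View pics/top1b.png

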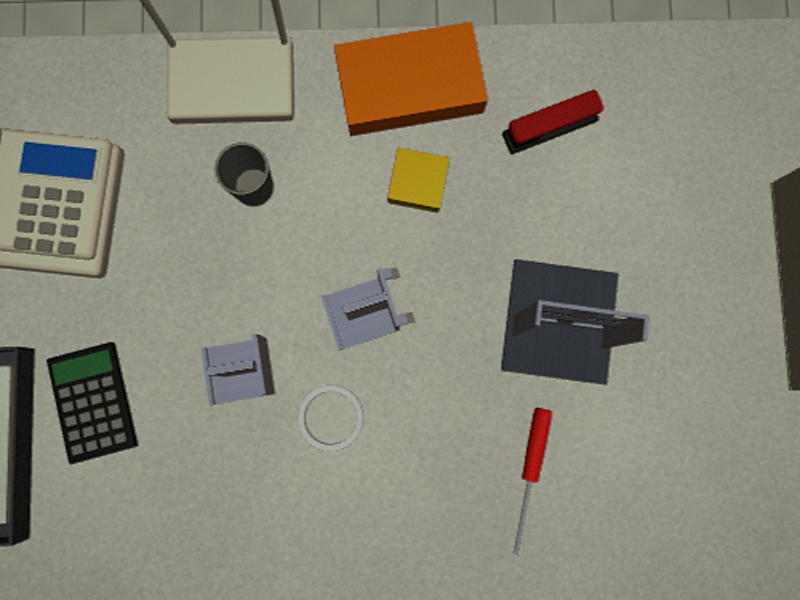

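View pics/scene1b.png

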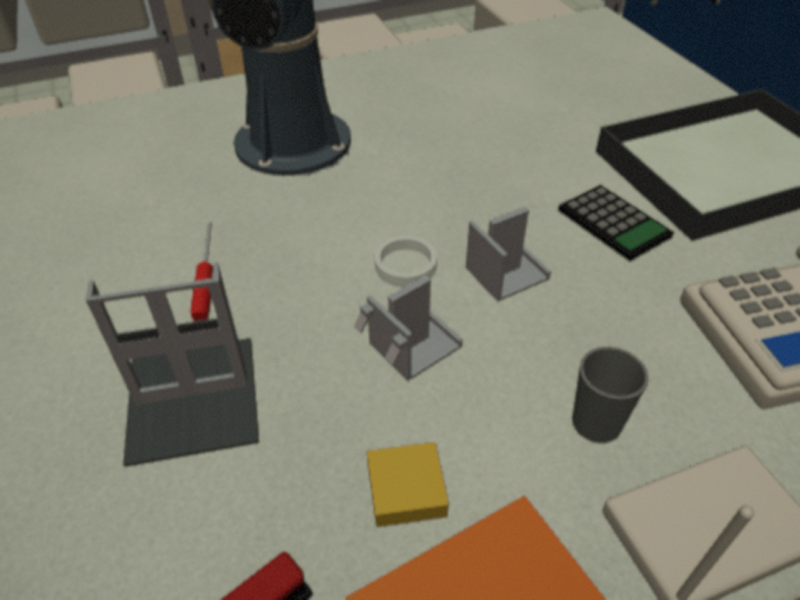

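The top view shows the tabbed bracket in the middle at about (365,310), with its tabs to the right at (390,272) and (405,320). The plain bookend is at (237,370) and the upright at about (575,320). It isn't clear which side is the panel's front, so I'll enlarge.

```bash
python3 - <<'E'
from h import *
a=cv2.imread('pics/top1.png')[150:270,190:430]; b=cv2.imread('pics/scene1.png')[150:310,40:310]
a=cv2.resize(a,(600,300),interpolation=cv2.INTER_CUBIC); a=np.hstack([a,np.zeros((300,200,3),np.uint8)])
cv2.imwrite('pics/c_top.png',cv2.resize(cv2.imread('pics/top1.png')[160:260,200:420],(792,360),interpolation=cv2.INTER_CUBIC))
cv2.imwrite('pics/c_scene.png',cv2.resize(b,(800,474),interpolation=cv2.INTER_CUBIC))
E
```

```text
(no output)
```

View pics/c_top.png

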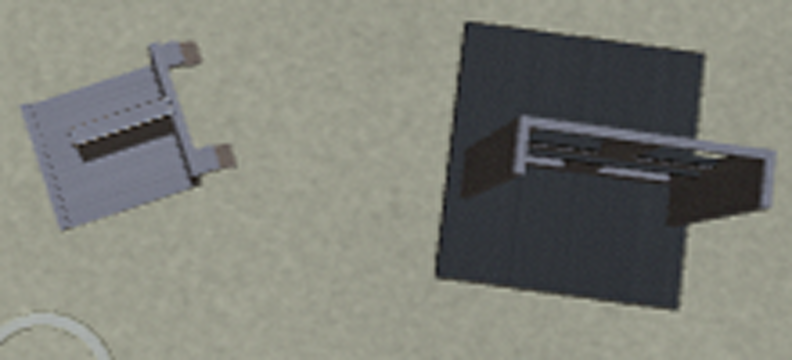

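View pics/c_scene.png

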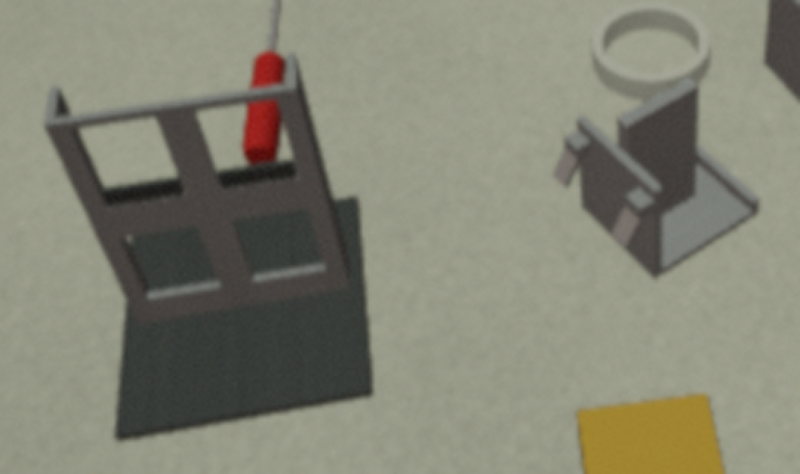

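```bash
cat > fit.py <<'E'
from h import *
from scipy.optimize import least_squares
def fit(obj,x0):
    # obj: list of (file, uv Nx2, P Nx3)
    def T(p,P): c,s=np.cos(p[2]),np.sin(p[2]); return P@np.array([[c,s,0],[-s,c,0],[0,0,1]])+[p[0],p[1],0]
    f=lambda p: np.concatenate([(proj(n,T(p,np.array(P)))-uv).ravel() for n,uv,P in obj])
    r=least_squares(f,x0,loss='soft_l1'); return r.x,f(r.x).reshape(-1,2).round(1)
E
python3 - <<'E'
from fit import *
ct=lambda a: np.array(a)/3.6+[200,160]
cs=lambda a: np.array(a)*270/800+[40,150]
P=[[-45,40,16],[-45,-40,16],[45,40,85],[45,-40,85],[-19,5,110],[-19,-5,110],[39,-5,110]]
uv=ct([(22,105),(64,230),(152,45),(199,184),(70,133),(80,150),(175,117)])
P2=[[45,40,85],[45,-40,85],[45,-40,0],[-45,-40,16]]
# scene: back plate seen from behind
uv2=cs([(660,190),(582,122),(657,276),(757,207)])
P2=[[45,40,85],[45,-40,85],[45,40,0],[-45,40,16]]
p,r=fit([('top1.png',uv,np.array(P)/1e3),('scene1.png',uv2,np.array(P2)/1e3)],[.4,.05,-1.5]); print('bracket',p,np.degrees(p[2]));print(r.tolist())
b=ray('top1.png',ct([(467,22),(705,52),(678,309),(436,277)]),.008); print('base',b.round(4).tolist(),[np.linalg.norm(b[i]-b[i-1]).round(4) for i in range(4)],b.mean(0))
t=ray('top1.png',ct([(520,115),(775,150)]),.184); print('panel top +x edge',t.round(4).tolist(),np.linalg.norm(t[0]-t[1]),t.mean(0))
t=ray('scene1.png',cs([(47,122),(297,92)]),.184); print('panel top scene',t.round(4).tolist(),t.mean(0))
t=ray('scene1.png',cs([(130,318),(347,288)]),.008); print('panel bottom scene',t.round(4).tolist(),t.mean(0))
ck=ray('top1.png',ct([(522,173),(770,208)]),.184); print('cheek ends top',ck.round(4).tolist())
bk=ray('top1.png',np.array([237,370])/1.5625,.05); print('bookend approx',bk)
E
```

```text
Traceback (most recent call last):
  File "fit.py", line 7, in fit
    r=least_squares(f,x0,loss='soft_l1'); return r.x,f(r.x).reshape(-1,2).round(1)
  File "fit.py", line 6, in <lambda>
    f=lambda p: np.concatenate([(proj(n,T(p,np.array(P)))-uv).ravel() for n,uv,P in obj])
                                 ~~~~^^^^^^^^^^^^^^^^^^^^
  File "h.py", line 11, in proj
    d=np.load('pics/'+f+'.npz'); c=(np.atleast_2d(P)-d['e'])@d['R']; c=c@d['K'].T; return c[:,:2]/c[:,2:]
                                   ~~~~~~~~~~~~~~~~~~~~~~~~~^~~~~~~
ValueError: matmul: Input operand 1 has a mismatch in its core dimension 0, with gufunc signature (n?,k),(k,m?)->(n?,m?) (size 4 is different from 3)
```

```bash
sed -i "s/R=s\['rotation'\]/R=s['rotation']/; s/d\['R'\]/Rm(d['R'])/g" h.py; sed -i "1a from scipy.spatial.transform import Rotation as Ro\nRm=lambda r: Ro.from_quat(r).as_matrix() if np.size(r)==4 else r" h.py
cat > m1.py <<'E'
from fit import *
ct=lambda a: np.array(a)/3.6+[200,160]
cs=lambda a: np.array(a)*270/800+[40,150]
P=[[-45,40,16],[-45,-40,16],[45,40,85],[45,-40,85],[-19,5,110],[-19,-5,110],[39,-5,110]]
uv=ct([(22,105),(64,230),(152,45),(199,184),(70,133),(80,150),(175,117)])
uv2=cs([(660,190),(582,122),(657,276),(757,207)])
P2=[[45,40,85],[45,-40,85],[45,40,0],[-45,40,16]]
p,r=fit([('top1.png',uv,np.array(P)/1e3),('scene1.png',uv2,np.array(P2)/1e3)],[.4,.05,-1.5]); print('bracket',p,np.degrees(p[2]));print(r.tolist())
b=ray('top1.png',ct([(467,22),(705,52),(678,309),(436,277)]),.008); print('base',b.round(4).tolist(),[np.linalg.norm(b[i]-b[i-1]).round(4) for i in range(4)],b.mean(0))
t=ray('top1.png',ct([(520,115),(775,150)]),.184); print('panel top +x edge',t.round(4).tolist(),np.linalg.norm(t[0]-t[1]),t.mean(0))
t=ray('scene1.png',cs([(47,122),(297,92)]),.184); print('panel top scene',t.round(4).tolist(),t.mean(0))
t=ray('scene1.png',cs([(130,318),(347,288)]),.008); print('panel bottom scene',t.round(4).tolist(),t.mean(0))
ck=ray('top1.png',ct([(522,173),(770,208)]),.184); print('cheek ends top',ck.round(4).tolist())
bk=ray('top1.png',np.array([237,370])/1.5625,.05); print('bookend approx',bk)
E
python3 m1.py
```

```text
bracket [ 0.52359066  0.0197832  -1.25475066] -71.89191707188738
[[-1.0, 0.8], [-0.6, 0.5], [1.3, -1.2], [1.4, -3.3], [-0.5, -0.7], [-1.6, -0.7], [-0.5, -1.3], [-1.6, -0.8], [-2.6, -2.1], [-0.6, -0.2], [0.4, -4.9]]
base [[0.5945, -0.2018, 0.008], [0.5719, -0.3479, 0.008], [0.415, -0.3217, 0.008], [0.4383, -0.1757, 0.008]] [np.float64(0.1584), np.float64(0.1478), np.float64(0.1591), np.float64(0.1478)] [ 0.5049331  -0.26178762  0.008     ]
panel top +x edge [[0.516, -0.1964, 0.184], [0.4945, -0.326, 0.184]] 0.13145123510647952 [ 0.50524101 -0.26119463  0.184     ]
panel top scene [[0.4952, -0.325, 0.184], [0.5219, -0.1974, 0.184]] [ 0.50857256 -0.26118575  0.184     ]
panel bottom scene [[0.491, -0.3309, 0.008], [0.5181, -0.1991, 0.008]] [ 0.50454363 -0.26498343  0.008     ]
cheek ends top [[0.4862, -0.1959, 0.184], [0.4649, -0.3215, 0.184]]
bookend approx [[0.44755955 0.18540642 0.05      ]]
```

The +x face of the panel lies exactly over the base centre, so the front faces world +x and the cheeks are at the back. The upright's yaw is about 170.5°. The bracket is at (0.524, 0.020) with a yaw of about -72°. I'll move above it.

>>> {"api": "send_rows", "payload": {"commands": "85 0 0 0 0.956;85 0 0 0 0.956;85 0 0 0 0.956;85 0 0 0 0.956;85 0 0 0 0.956;85 0 0 0 0.956;85 0 0 0 0.956;85 0 0 0 0.956;85 0 0 0 0.956;85 0 0 0 0.956;85 0 0 0 0.956;85 0 0 0 0.956;85 0 0 0 0.956;85 -1 0.162 0 0;85 -1 0.162 0 0;85 -1 0.162 0 0;85 -1 0.162 0 0;85 -1 0.162 0 0;85 -1 0.162 0 0;85 -1 0.162 0 0", "grip_force": 110}}

```text
t: 1.77
tcp_pos: [0.3013, 0.4514, 0.2389]
tool_rot: [0.587, 0.809, -0.001, -0.0]
force: [0.0, -0.2, 0.3]
finger_gap: 0.997
gripper_force: 0.0
```

>>> {"api": "send_rows", "payload": {"commands": "85 -1 0.162 0 0;85 -1 0.162 0 0;85 -1 0.162 0 0;85 -1 0.162 0 0;85 -1 0.162 0 0;85 -1 0.162 0 0;85 -1 0.162 0 0;85 -1 0.162 0 0;85 -1 0.162 0 0;85 -1 0.162 0 0;85 -1 0.162 0 0;85 -1 0.162 0 0;85 -1 0.162 0 0;85 -1 0.162 0 0;85 -1 0.162 0 0;85 -1 0.162 0 0;85 -1 0.162 0 0;85 -1 0.162 0 0;85 -1 0.162 0 0;85 -1 0.162 0 0"}}

```text
t: 3.43
tcp_pos: [0.487, 0.0914, 0.239]
tool_rot: [0.587, 0.809, -0.0, -0.0]
force: [-0.2, 0.7, -0.2]
finger_gap: 0.996
gripper_force: 0.0
```

>>> {"api": "send_rows", "payload": {"commands": "85 -1 0.162 0 0;85 -1 0.162 0 0;85 -1 0.162 0 0;85 -1 0.162 0 0;85 0 0 0 0;85 0 0 0 0"}}

```text
t: 3.93
tcp_pos: [0.524, 0.0197, 0.2389]
tool_rot: [0.588, 0.809, -0.0, -0.001]
force: [-0.6, 0.9, 0.3]
finger_gap: 0.997
gripper_force: 0.0
```

```bash
python3 - <<'E'
from h import *
s=snap('wrist','w1.png'); print(s['eye'],s['rotation'].round(3))
cv2.imwrite('pics/w1b.png',cv2.resize(cv2.imread('pics/w1.png'),(800,600)))
st=readout.sense();R=Rm(st['tool_rot']); print(st['t'],st['tcp_pos'],np.degrees(np.arctan2(R[1,1],R[0,1])),st['force'])
E
```

```text
[0.50418787 0.08241652 0.37396474] [0.979 0.154 0.02  0.13 ]
3.9833 [0.52337731 0.02048973 0.23884156] 18.012576872701043 [ 0.12074857  0.09868671 -0.32271403]
```

View pics/w1b.png

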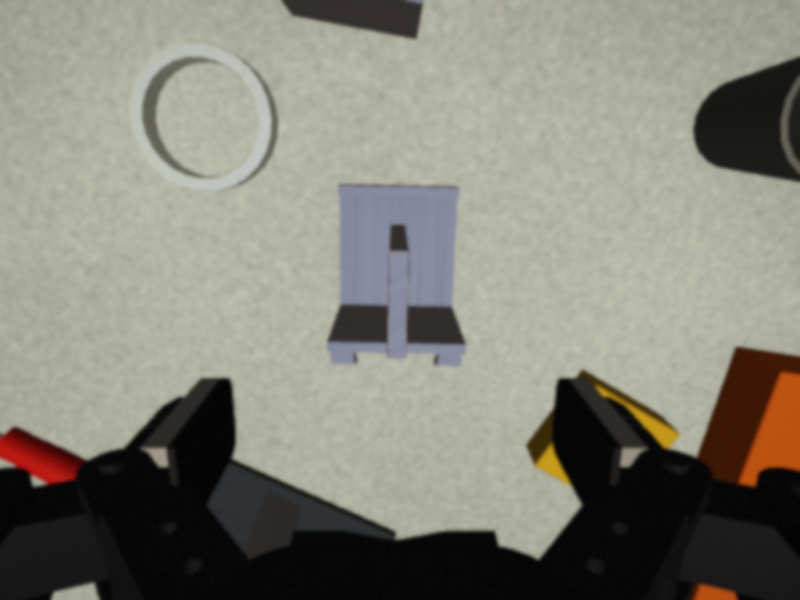

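The bracket sits square to the tool. Its fin top runs from (398,250) to (397,356), the front lip is at (339,185) to (458,187) and the back plate top is at v of about 343. I'll refine the fit.

```bash
python3 - <<'E'
from fit import *
uv=np.array([(339,185),(458,187),(390,250),(408,250),(388,357),(406,357),(328,343),(465,346)])/1.5625
P=np.array([[-45,-40,16],[-45,40,16],[-19,-5,110],[-19,5,110],[39,-5,110],[39,5,110],[39,-40,85],[39,40,85]])/1e3
p,r=fit([('w1.png',uv,P)],[.52,.02,-1.25]); print(p,np.degrees(p[2]),r.tolist())
st=readout.sense();R=Rm(st['tool_rot'])
d=np.r_[p[:2],.076]-st['tcp_pos']; print('tool shift rows',R.T@d/.02)
E
```

```text
[ 0.52683533  0.02056223 -1.27506612] -73.05590700405735 [[-0.9, -0.1], [0.8, -0.0], [-0.6, -0.0], [0.7, 0.2], [-0.4, 1.0], [0.2, 1.2], [-0.8, -1.1], [0.9, -1.5]]
tool shift rows [-0.06038636  0.17721395  8.14176206]
```

>>> {"api": "send_rows", "payload": {"commands": "85 -0.06 0.177 0 0.27;85 0 0 1 0;85 0 0 1 0;85 0 0 1 0;85 0 0 1 0;85 0 0 1 0;85 0 0 1 0;85 0 0 1 0;85 0 0 0.6 0;85 0 0 0.54 0;85 0 0 0 0;0 0 0 0 0;0 0 0 0 0;0 0 0 0 0;0 0 0 0 0;0 0 0 0 0;0 0 0 0 0;0 0 0 0 0;0 0 0 0 0", "grip_force": 110}}

```text
t: 5.57
tcp_pos: [0.5275, 0.0202, 0.0767]
tool_rot: [0.595, 0.804, -0.0, -0.0]
force: [-2.6, -0.8, 2.1]
finger_gap: 0.105
gripper_force: 107.8
```

>>> {"api": "send_rows", "payload": {"commands": "0 0 0 -0.5 0;0 0 0 -1 0;0 0 0 -1 0;0 0 0 -1 0;0 0 0 -1 0;0 0 0 -1 0;0 0 0 -1 0;0 0 0 -0.5 0;0 0 0 0 0.5;0 0 0 0 0.9;0 0 0 0 0.9;0 0 0 0 0.9;0 0 0 0 0.9;0 0 0 0 0.9;0 0 0 0 0.9;0 0 0 0 0.9;0 0 0 0 0.9;0 0 0 0 0.9;0 0 0 0 0.9;0 0 0 0 0.9"}}

```text
t: 7.23
tcp_pos: [0.5272, 0.0204, 0.216]
tool_rot: [0.842, 0.539, -0.001, -0.001]
force: [-0.5, 0.1, -3.3]
finger_gap: 0.103
gripper_force: 107.4
```

>>> {"api": "send_rows", "payload": {"commands": "0 0 0 0 0.9;0 0 0 0 0.9;0 0 0 0 0.9;0 0 0 0 0.9;0 0 0 0 0.9;0 0 0 0 0.9;0 0 0 0 0.9;0 0 0 0 0.9;0 0 0 0 0.9;0 0 0 0 0.9;0 0 0 0 0.9;0 0 0 0 0.9;0 0 0 0 0.9;0 0 0 0 0.9;0 0 0 0 0.9;0 0 0 0 0.9;0 0 0 0 0.9;0 0 0 0 0.9;0 0 0 0 0.9;0 0 0 0 0.9"}}

```text
t: 8.9
tcp_pos: [0.5272, 0.0204, 0.216]
tool_rot: [0.998, -0.059, -0.001, -0.0]
force: [-0.4, 0.6, -2.7]
finger_gap: 0.101
gripper_force: 107.4
```

>>> {"api": "send_rows", "payload": {"commands": "0 0.3 0.5 0 0.7;0 0.5 0.9 0 0;0 0.57 0.94 0 0;0 0.57 0.94 0 0;0 0.57 0.94 0 0;0 0.57 0.94 0 0;0 0.57 0.94 0 0;0 0.57 0.94 0 0;0 0.57 0.94 0 0;0 0.57 0.94 0 0;0 0.57 0.94 0 0;0 0.57 0.94 0 0;0 0.57 0.94 0 0;0 0.57 0.94 0 0;0 0.57 0.94 0 0;0 0.32 0.47 0 0;0 0 0 0 0;0 0 0 0 0"}}

```text
t: 10.4
tcp_pos: [0.6498, -0.2852, 0.2152]
tool_rot: [0.997, -0.083, -0.001, -0.001]
force: [-0.5, 1.0, -3.9]
finger_gap: 0.101
gripper_force: 107.5
```

```bash
python3 - <<'E'
from h import *
for n in('scene','top'): snap(n,n+'2.png')
st=readout.sense();R=Rm(st['tool_rot']); print(st['t'],st['tcp_pos'],np.degrees(np.arctan2(R[1,1],R[0,1])),st['force'],st['finger_gap'])
a=cv2.resize(cv2.imread('pics/scene2.png')[120:320,20:290],(800,593),interpolation=cv2.INTER_CUBIC)
cv2.imwrite('pics/s2b.png',a)
a=cv2.resize(cv2.imread('pics/top2.png')[90:290,290:512],(666,600),interpolation=cv2.INTER_CUBIC)
cv2.imwrite('pics/t2b.png',a)
E
```

```text
10.5 [ 0.64965723 -0.2839362   0.21567239] -99.38538756997856 [ 0.50169639  0.10029786 -2.97523813] 0.10125967646269315
```

View pics/s2b.png

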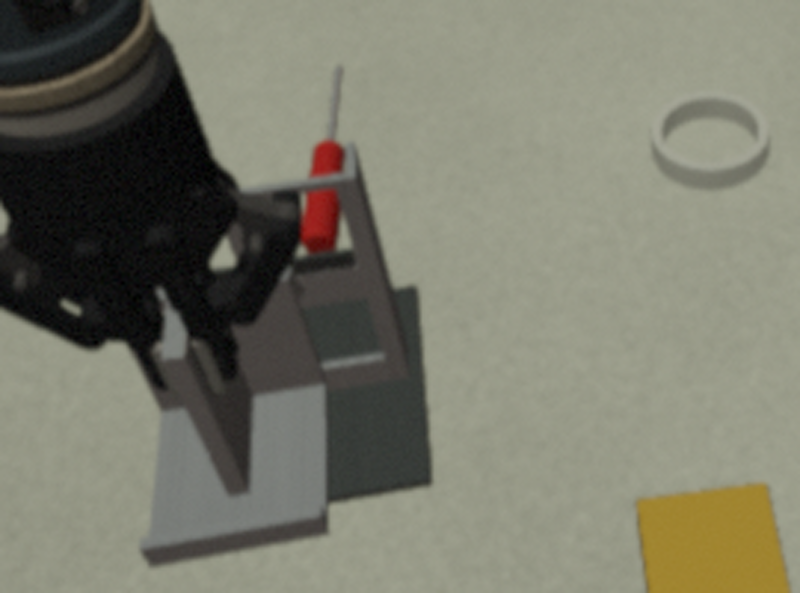

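```bash
python3 - <<'E'
from fit import *
uv=np.array([(142,546),(327,514),(150,564),(327,533),(322,386)])*.3375+[20,120]
P=np.array([[-45,40,16],[-45,-40,16],[-45,40,0],[-45,-40,0],[39,-40,6]])/1e3+[0,0,.139]
p,r=fit([('scene2.png',uv,P)],[.65,-.285,2.97]); print('bracket',p,np.degrees(p[2]),r.tolist())
O=np.array([.5055,-.262]); a=np.radians(170.6); Ru=np.array([[np.cos(a),-np.sin(a)],[np.sin(a),np.cos(a)]])
print('bracket in upright',Ru.T@(p[:2]-O)); st=readout.sense(); print('tcp in upright',Ru.T@(st['tcp_pos'][:2]-O))
# upright features in scene: panel right top/bottom corners, slot inner corners
uv=np.array([(355,180),(408,378)])*.3375+[20,120]
print(ray('scene2.png',uv,[.184,.008]), O+Ru@[0,-.066])
E
```

```text
bracket [ 0.65061926 -0.28496256  2.97992424] 170.73708198012716 [[-0.9, 0.4], [-1.5, -0.1], [0.2, 0.6], [1.0, -0.2], [1.1, -1.4]]
bracket in upright [-0.146921   -0.00104752]
tcp in upright [-0.14580426 -0.00190298]
[[ 0.52095602 -0.19785785  0.184     ]
 [ 0.51941722 -0.19824262  0.008     ]] [ 0.51627951 -0.19688624]
```

>>> {"api": "send_rows", "payload": {"commands": "0 0 0.07 0.35 0;0 0 0 1 0;0 0 0 1 0;0 -0.5 0 0 0;0 -0.8 0 0 0;0 -0.8 0 0 0;0 -0.6 0 0 0;0 -0.5 0 0 0;0 -0.4 0 0 0;0 0 0 0 0;0 0 0 0 0"}}

```text
t: 11.42
tcp_pos: [0.5794, -0.2746, 0.1697]
tool_rot: [0.997, -0.082, 0.0, 0.0]
force: [1.1, 1.0, -3.2]
finger_gap: 0.104
gripper_force: 107.4
```

>>> {"api": "send_rows", "payload": {"commands": "0 -0.3 0 0 0;0 -0.3 0 0 0;0 -0.3 0 0 0;0 -0.2 0 0 0;0 -0.13 0 0 0;0 0 0 0 0;0 0 0 0 0"}}

```text
t: 12.0
tcp_pos: [0.5551, -0.2712, 0.1696]
tool_rot: [0.997, -0.082, 0.0, 0.0]
force: [-0.3, 1.1, -3.5]
finger_gap: 0.103
gripper_force: 107.4
```

```bash
python3 - <<'E'
from h import *
for n in('scene','top'): snap(n,n+'3.png')
st=readout.sense(); print(st['t'],st['tcp_pos'],st['force'],st['ft_torque'])
O=np.array([.5065,-.262]); a=np.radians(170.6); Ru=np.array([[np.cos(a),-np.sin(a)],[np.sin(a),np.cos(a)]])
print('tcp in upright',Ru.T@(st['tcp_pos'][:2]-O))
a=cv2.resize(cv2.imread('pics/scene3.png')[130:310,40:180],(467,600),interpolation=cv2.INTER_CUBIC)
b=cv2.resize(cv2.imread('pics/top3.png')[130:260,310:430],(333,360),interpolation=cv2.INTER_CUBIC)
c=np.zeros((600,800,3),np.uint8); c[:,:467]=a; c[:360,467:]=b; cv2.imwrite('pics/c3.png',c)
E
```

```text
12.1 [ 0.55539132 -0.27124357  0.16965874] [-0.2966772   0.24407367 -3.185324  ] [ 0.02272743 -0.03757674  0.00297044]
tcp in upright [-0.04974453  0.00113423]
```

View pics/c3.png

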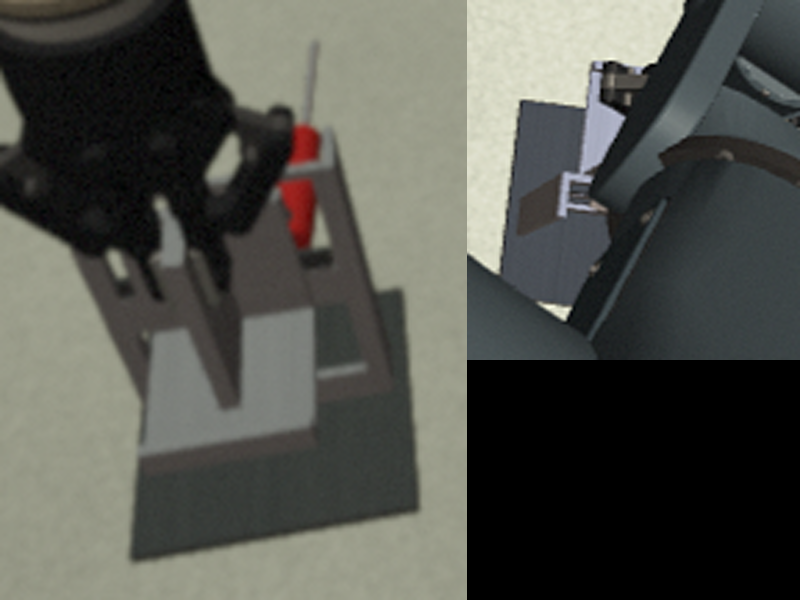

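The bracket stands square just before the panel with no contact force, and the tabs are past the slots. Next I'll lower it.

>>> {"api": "send_rows", "payload": {"commands": "0 0 0 0.3 0;0 0 0 0.3 0;0 0 0 0.3 0;0 0 0 0.2 0;0 0 0 0.2 0;0 0 0 0.1 0;0 0 0 0 0"}}

```text
t: 12.68
tcp_pos: [0.5542, -0.2706, 0.1407]
tool_rot: [0.997, -0.082, -0.001, -0.0]
force: [-1.4, 0.2, -3.0]
finger_gap: 0.104
gripper_force: 107.7
```

>>> {"api": "send_rows", "payload": {"commands": "0 0 0 0.1 0;0 0 0 0.1 0;0 0 0 0.1 0;0 0 0 0.1 0;0 0 0 0.1 0;0 0 0 0 0"}}

```text
t: 13.18
tcp_pos: [0.5544, -0.2708, 0.1312]
tool_rot: [0.997, -0.082, -0.001, -0.0]
force: [-3.8, 1.8, 3.1]
finger_gap: 0.099
gripper_force: 108.4
```

>>> {"api": "send_rows", "payload": {"commands": "0 0 0 0.1 0;0 0 0 0.1 0;0 0 0 0.1 0;0 0 0 0 0;0 0 0 0 0"}}

```text
t: 13.6
tcp_pos: [0.5534, -0.2707, 0.1265]
tool_rot: [0.997, -0.082, -0.002, -0.0]
force: [-7.9, 1.5, 12.6]
finger_gap: 0.103
gripper_force: 110.2
```

```bash
python3 -c "
from h import *
s=readout.sense();print(s['t'],s['tcp_pos'],s['force'],s['ft_torque'])"
```

```text
13.6 [ 0.55335231 -0.27070596  0.12648484] [-7.85242011  1.45394775 12.60802851] [ 0.39082428  2.18564421 -0.09262823]
```

>>> {"api": "send_rows", "payload": {"commands": "0 0 0 0.1 0;0 0 0 0.05 0;0 0 0 0 0;0 0 0 0 0"}}

```text
t: 13.93
tcp_pos: [0.5534, -0.2707, 0.1244]
tool_rot: [0.997, -0.082, -0.002, -0.0]
force: [-9.2, 2.5, 17.1]
finger_gap: 0.105
gripper_force: 110.7
```

```bash
python3 - <<'E'
from h import *
s=readout.sense();print(s['t'],s['tcp_pos'],s['force'],s['ft_torque'],s['tool_rot'])
snap('scene','scene4.png')
cv2.imwrite('pics/c4.png',cv2.resize(cv2.imread('pics/scene4.png')[130:310,40:180],(467,600),interpolation=cv2.INTER_CUBIC))
E
```

```text
13.9333 [ 0.55336003 -0.27066889  0.12439808] [-9.1508066   2.5074323  17.10977128] [ 0.54533837  2.54277674 -0.125615  ] [ 9.96668354e-01 -8.15365186e-02 -1.99171124e-03 -1.46949004e-04]
```

View pics/c4.png

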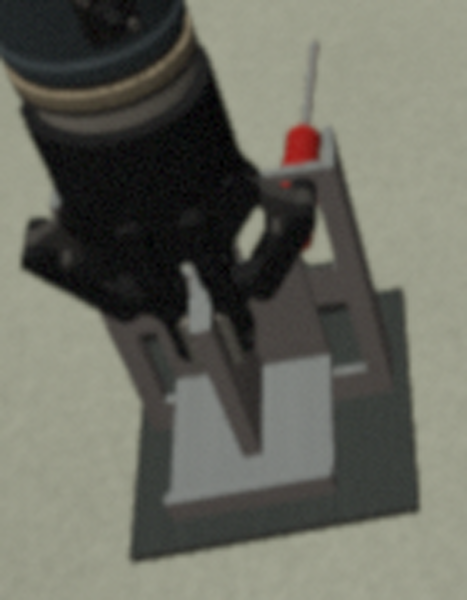

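The dark bar has left the bottom of the right slot, so the bracket looks home. I'll release, withdraw and check.

>>> {"api": "send_rows", "payload": {"commands": "0 0 0 -0.1 0;30 0 0 0 0;40 0 0 0 0;40 0 0 0 0;40 0 0 0 0;40 0 0 0 0;40 0 0 -0.3 0;40 0 0 -0.8 0;40 0 0 -1 0;40 0 0 -1 0;40 0 0 -1 0;40 0.5 0 -1 0;40 1 0 -1 0;40 1 0 0 0;40 1 0 0 0;40 1 0 0 0;40 1 0 0 0;40 1 0 0 0;40 0 0 0 0"}}

```text
t: 15.57
tcp_pos: [0.6866, -0.2927, 0.2465]
tool_rot: [0.997, -0.081, 0.002, 0.001]
force: [-0.4, 0.4, -0.6]
finger_gap: 0.469
gripper_force: 0.0
```

```bash
python3 - <<'E'
from h import *
for n in('scene','top','wrist'): snap(n,n+'5.png')
s=readout.sense();print(s['t'],s['tcp_pos'],s['force'])
a=cv2.resize(cv2.imread('pics/scene5.png')[130:310,40:180],(467,600),interpolation=cv2.INTER_CUBIC)
b=cv2.resize(cv2.imread('pics/wrist5.png'),(333,250))
d=cv2.resize(cv2.imread('pics/top5.png'),(333,250))
c=np.zeros((600,800,3),np.uint8); c[:,:467]=a; c[:250,467:]=b; c[250:500,467:]=d; cv2.imwrite('pics/c5.png',c)
E
```

```text
15.7167 [ 0.68254954 -0.29192584  0.24619673] [0.11950884 0.50738338 0.49587613]
```

View pics/c5.png

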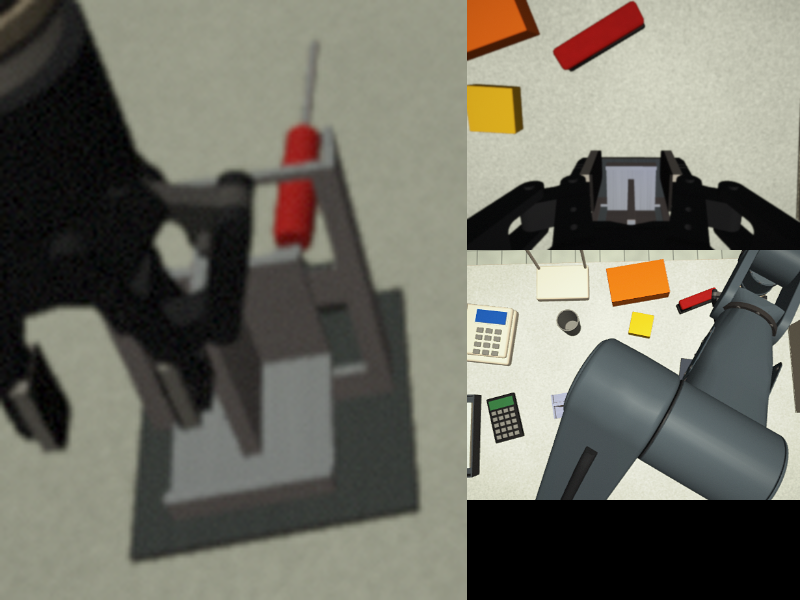

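The bracket hangs on the panel, with lip corners at (165,497) and (332,472), plate top corner at (297,255) and ledge back corner at (330,353). I'll fit its height and tilt.

```bash
python3 - <<'E'
from h import *
from scipy.optimize import least_squares
s=600/180
uv=np.array([(165,499),(332,473),(170,517),(332,488),(330,354),(297,256)])/[467/140,s]+[40,130]
P=np.array([[-45,40,16],[-45,-40,16],[-45,40,0],[-45,-40,0],[39,-40,6],[45,-40,85]])/1e3
T=lambda p:Ro.from_euler('zy',[p[3],p[4]]).apply(P)+p[:3]
f=lambda p:(proj('scene5.png',T(p))-uv).ravel()
r=least_squares(f,[.55,-.27,.05,2.975,0]); print(r.x,np.degrees(r.x[3:]),f(r.x).round(1).tolist())
g=lambda q:f([q[0],q[1],q[2],q[3],0]); r=least_squares(g,[.55,-.27,.05,2.975]);print(r.x,g(r.x).round(1))
a=np.radians(170.6); Ru=np.array([[np.cos(a),-np.sin(a)],[np.sin(a),np.cos(a)]]);print(Ru.T@(r.x[:2]-[.5065,-.262]))
E
```

```text
[ 0.53744137 -0.27243122  0.03216801  2.9672386   0.04576789] [170.01024868   2.62230672] [0.1, 0.3, -1.4, 0.1, 1.1, -0.2, 0.4, 0.6, -0.7, 0.0, 0.4, -0.9]
[ 0.53888549 -0.27236951  0.03203272  2.97042485] [-0.   0.1 -1.4 -0.3  1.1  0.   0.4  0.5 -0.4  1.   0.4 -1.2]
[-0.03364424  0.00494088]
```

```bash
python3 - <<'E'
from h import *
from scipy.optimize import least_squares
k=np.array([467/140,600/180])
P=np.array([[-45,40,16],[-45,-40,16],[-45,40,0],[-45,-40,0],[39,-40,6]])/1e3
a3=np.array([(138,457),(315,428),(140,472),(316,445),(311,308)])/k+[40,130]
a5=np.array([(165,499),(332,473),(170,517),(332,488),(330,354)])/k+[40,130]
for f_,uv,x in(('scene3.png',a3,-.0495),('scene5.png',a5,-.0455)):
    a=np.radians(170.6); ex=np.array([np.cos(a),np.sin(a)]);ey=np.array([-ex[1],ex[0]])
    T=lambda p:Ro.from_euler('z',p[2]).apply(P)+np.r_[np.array([.5065,-.262])+ex*x+ey*p[0],p[1]]
    f=lambda p:(proj(f_,T(p))-uv).ravel()
    r=least_squares(f,[0,.05,2.975]); print(f_,r.x,f(r.x).round(1))
E
```

```text
scene3.png [1.81382259e-03 9.10973957e-02 2.97585839e+00] [-0.9 -0.4 -1.4 -0.6  1.5  1.   0.4  0.2  0.4 -0.2]
scene5.png [1.00648900e-03 4.83940318e-02 2.96971749e+00] [-0.8  0.1 -0.8 -0.5  0.4  0.1  1.   0.4  0.2 -0.1]
```

The underside is at about 49 mm, square and centred, and the bookend is untouched. I'll hand it in.

```bash
python3 -c "
from station import sign_off
print(sign_off())"
```

```text
the job is handed in; nothing more can be done
None
```

I hooked the bracket into the top pair of slots and pushed it home. The pictures put its underside at about 49 mm with the locking bar down. I never touched the bookend, and handed the job in at about 16 s; the sign-off returned no verdict.

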